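# Snap the keeper clip onto the tape rack and close up the rolls

### The arm

A 6-joint arm with a two-finger parallel gripper is mounted at the origin on the work surface. World frame = base frame: x ahead of the robot, y to its left, z up, the work surface at z = 0. Lengths are in mm, angles in degrees, forces in N, time in s.
With the tool pointing down it reaches from about 350 to 850 mm from the base axis. Payload 8.1 kg.
Tool frame: the origin (TCP) lies midway between the tips of the shut fingers; the grasp point (between the pads) lies 19 mm behind it; z points along the fingers, y is the direction in which the jaws open and shut (so a half turn about z gives the same grasp; the last joint's range is limited). The gripper opens to 85 mm and grips with 20 to 120 N. Pads are 22 mm wide; open, the fingers measure 114 mm over their backs; the gripper's body (76 mm by 85 mm) begins 54 mm behind the grasp point. The pads swing forward as they close: fully open they stand 13 mm farther back than shut.
Start: joints at [62.2, 7.471, 85.268, -0, 87.261, -4.893], TCP at [233.52, 552.697, 231.292] pointing down, gripper open.
Joint ranges: [-169.43, 169.43], [-51.17, 129.36], [1.28, 143.12], [-76.62, 256.62], [0, 156.53], [-152.29, 152.29]. Speed limits (degrees/s): [136.94, 136.94, 159.86, 180, 180, 180].

### API

Orientations are given as [roll, pitch, yaw] about the fixed x, y, z axes, in that order (R = Rz(yaw) Ry(pitch) Rx(roll)).
In Python, from bench import r gives the robot as it stands.
- The arm moves only by the shell command python3 -m jog 'ROWS' [FORCE]. ROWS is JSON, a list of rows, each a list of 5 numbers: the shift along the tool's x, y, z in m, then the turn about the tool's z in rad, then the opening, from 0 (shut) to 1 (fully open). A call has 1 to 20 rows; each row is the pose to reach, as a shift and turn from the pose measured when the call began, along the tool's axes at that moment; what a row does not reach only later rows make up. A row lasts 1/10 s, in which the tool goes at most 50 mm and 8.59 degrees, less where a joint would pass 70% of its speed; a pose out of reach is approached as far as the arm can. A call with a gripper value outside its range is refused whole. The fingers move at their own pace and stop on an object; FORCE is the grip in N (left out, the last holds). Time passes only in rows, so rows that repeat a pose let the fingers close. It gives the time, the measured TCP pose, the force and the opening at its end, in the units of the state.
- r.sense(): the state, without advancing time (a new reading comes with each control period).
- r.snapshot(name): name is "scene" or "top"; returns a dict with "pixels" (384x512x3 uint8, red, green, blue), "K" (3x3 intrinsics, pixels), "R" (3x3) and "t" (3): a world point X has camera coordinates R X + t. Camera axes: x right, y down, z forward; pixel columns grow to the right and rows downward; lengths in mm; the calibration is good to about 2 mm. A picture is of the moment at which its call begins. There is no depth.
- r.hand_in(): hands the job in, once; it reports no verdict.
The state is a dict: "time": time; "joint_pos": joint angles; "qd": joint speeds; "joint_efforts": joint torques, N m; "tool_pos": TCP position; "tcp_rot": TCP orientation; "ft_force": force on the tool from outside, world axes, zero at the start; "wrist_torque": the same for the moment, N m; "finger_gap": finger opening in mm.
Only numpy, scipy, OpenCV 4.12 (cv2) and the standard library are available. Lean on these libraries where they do the work, as an engineer would, in place of code of your own. Each camera call takes 0.05 s, during which the arm holds its last target.

### The job

The two rolls on the tape rack are loose on their bar. Take the blue spring clip, press it down onto the bare stretch of the bar until it snaps fully home, then slide it along the bar until both rolls are pushed up together against the dark stop collar. Finish with a firm but gentle, steady push of about a kilo against the stop so that no gaps are left, and let go of the clip there. Do not ram the rack or the rolls, and leave everything else on the table where it is.

Things in the scene. Friction and masses are not known exactly. Their poses are not given: they have to be found in the camera images.
- rack: Plywood tape rack fixed to the table: base board 130 x 310 mm, 16 mm thick; end cheeks 14 mm thick, inner faces at y = +134 and -134 mm, tops 108 mm up; between them a steel bar, 16 mm diameter, axis 90 mm up; low serrated cutter in front (x = -60 mm, top 58 mm up). Origin: centre of the underside; y along the bar (collar and rolls towards +y, bare stretch towards -y), x across, z up.
- bar_mid (a point): Point on the axis of the bar, midway between the cheeks (90 mm above the rack's origin); axes as the rack's: y along the bar. Bare from y = -134 to at least -20 mm. A dark steel stop collar (29 mm diameter, 12 mm wide) is clamped immovably on the bar beyond the rolls; its place is not measured and differs each time: its face towards the rolls is somewhere from y = 79 to 112 mm. Find it by feel or by eye.
- roll_far: Green tape roll on a white hub, loose on the bar next to the stop collar: tape 60 mm diameter; hub 27 mm diameter, 26 mm wide along the bar (1 mm proud of the tape each side), bore 18 mm, so it hangs 1 mm low. About 60 g; slides along the bar with well under 1 N. Origin at its centre, y along the bar (it may spin about y).
- roll_near: Yellow tape roll, just like the green one, loose on the bar between the green roll and the bare stretch. Origin at its centre, y along the bar.
- clip_tab (a point): Blue plastic spring clip, 32 g, 30 mm long along its y, 70 mm high, standing on the table on its two jaw lips, gap down. Point near the middle of its upright grip tab: 10 mm thick along the clip's x, 30 mm wide along y, reaching from 17 mm above to 21 mm below this point; pinch it across x. The clip's y goes along the bar, either way round.
- clip_bore (a point): Centre of the clip's seat, 34 mm straight below clip_tab, 19 mm above its lip tips; lies on the bar's axis when home. Lips 24 mm apart at the tips, narrowing to 9 mm. Pressed straight down onto the bar: resistance from 14 mm above home, peak 8 to 13 N, then it snaps on and its bridge lands solidly. It then grips the bar by itself and slides along it with 1 to 3 N of drag.
- glue_yellow: bystander: standing yellow glue bottle with blue nozzle, 52 mm diameter, 170 mm high, origin under its centre
- glue_clear: bystander: standing clear glue bottle with white nozzle, 44 mm diameter, 143 mm high, origin under its centre
- basket_a: bystander: round basket of mosaic pieces, 108 mm diameter, 45 mm high, origin under its centre
- basket_b: bystander: round basket of mosaic pieces, 108 mm diameter, 45 mm high, origin under its centre
- brush: bystander: flat brush lying on the table, 180 mm long along its x, origin under its middle
- spare_tape: bystander: spare red tape roll lying flat, 60 mm diameter, 26 mm high, origin under its centre
- phone: bystander: red telephone lying flat, 150 x 73 x 9 mm, origin under its centre

How it is judged (in metres and radians):
On the way, in this order (a step that is already met when the one before it is completed fails the run):
1. the clip is snapped home on the bare stretch of the bar, beyond the yellow roll (x of clip_bore in the frame of bar_mid between -0.002 and 0.002 m and z of clip_bore in the frame of bar_mid between -0.002 and 0.002 m and angle between the y axis of clip_bore and the y axis of bar_mid, either way round below 0.1 rad and y of clip_bore in the frame of roll_near below -0.026 m), for 0.2 s.
2. the clip, on the bar, holds the closed-up rolls pressed firmly (5 N or more, all standing still) against the collar (x of clip_bore in the frame of bar_mid between -0.002 and 0.002 m and z of clip_bore in the frame of bar_mid between -0.002 and 0.002 m and angle between the y axis of clip_bore and the y axis of bar_mid, either way round below 0.1 rad and y of roll_near in the frame of roll_far between -0.0275 and 0 m and y of clip_bore in the frame of roll_near between -0.0295 and 0 m and contact force between clip and roll_near above 5 N and linear speed of each of roll_far, clip below 0.01 m/s), for 0.3 s.
At the end, for the whole second after the job is handed in: The clip sits home on the bar (its seat within 2 mm of the bar's axis, square within 0.1 rad) on the bare side of the yellow roll, and no gap wider than 1.5 mm is left between clip, yellow roll and green roll, as they were pressed up to the collar; everything is released and at rest (x of clip_bore in the frame of bar_mid between -0.002 and 0.002 m and z of clip_bore in the frame of bar_mid between -0.002 and 0.002 m and angle between the y axis of clip_bore and the y axis of bar_mid, either way round below 0.1 rad and y of roll_near in the frame of roll_far between -0.0275 and 0 m and y of clip_bore in the frame of roll_near between -0.0295 and 0 m and linear speed of each of clip, roll_near, roll_far below 0.01 m/s); the robot touches nothing.
It fails at once if the clip is rammed onto the bar or rack with more than 40 N (its own grip on the bar counts for about 8 N) (contact force between clip and rack above 40 N).
It fails at once if the clip or the hand is pushed against a roll with more than 18 N (contact force between any of clip, the fingers and roll_near above 18 N or contact force between any of clip, the fingers and roll_far above 18 N).
It fails at once if the hand or arm bears on the rack with more than 20 N (contact force between any of the fingers, the arm and rack above 20 N).
It fails at once if a bystander is moved by more than 20 mm (distance of any of glue_yellow, glue_clear, basket_a, basket_b, brush, spare_tape, phone from where it was at the start of the episode above 0.02 m).
It also fails if it takes over 64 s, if anything falls off the work surface, if the arm or the gripper's body presses on something with over 40 N, if the wrist force passes 120 N, or if a joint passes its speed limit or range.

## Working session

There is one attempt and no reset: what is moved stays moved. The work goes in short steps, Python scripts to look and compute and a shell command to move; the robot and the scene stay as the last step left them, time stands still between calls to the robot, and variables do not carry over. Pictures are saved under pics/ and viewed, and the job is handed in when it is done.

```bash
mkdir -p pics; ls; python3 - <<'E'
from bench import r
import cv2,pickle
s=r.sense();print(s)
for n in("scene","top"):
    d=r.snapshot(n);pickle.dump(d,open(f"pics/{n}0.pkl","wb"))
    cv2.imwrite(f"pics/{n}0.png",cv2.cvtColor(d["pixels"],cv2.COLOR_RGB2BGR));print(n,d["K"],d["R"],d["t"])
E
```

```text
pics
{'time': 0.0, 'joint_pos': array([ 6.21995314e+01,  7.51458431e+00,  8.53305265e+01, -4.27909750e-03,
        8.72621041e+01, -4.89209534e+00]), 'qd': array([ 0.08862553,  0.01741319, -0.08676157, -0.04256711, -0.05811024,
       -0.04868346]), 'joint_efforts': array([-3.33688340e-04, -5.69387734e+01, -5.00555134e+01, -1.74591892e-04,
        1.45450851e-02,  1.95545323e-05]), 'tool_pos': array([233.28653353, 552.17861989, 230.23794963]), 'tcp_rot': array([-1.79892811e+02, -4.88496734e-03,  1.57091831e+02]), 'ft_force': array([ 0.15566705,  0.74209687, -1.37042101]), 'wrist_torque': array([ 0.01800141, -0.01637264,  0.05822658]), 'finger_gap': 85.44057003993329}
scene [[379.93557001   0.         264.62286513]
 [  0.         379.93557001 185.18560325]
 [  0.           0.           1.        ]] [[ 0.53745424  0.84306231 -0.01972009]
 [ 0.60753291 -0.40330979 -0.68428428]
 [-0.58484759  0.35579088 -0.72894866]] [-247.15086832 -252.65523982 1392.00230951]
top [[462.70263043   0.         247.52713043]
 [  0.         462.70263043 193.63029283]
 [  0.           0.           1.        ]] [[ 2.37044607e-02 -9.99708811e-01  4.51582496e-03]
 [-9.79020491e-01 -2.41278575e-02 -2.02328260e-01]
 [ 2.02378301e-01  3.74997117e-04 -9.79307348e-01]] [ -52.17202784  547.0355319  1262.38676689]
```

View pics/scene0.png

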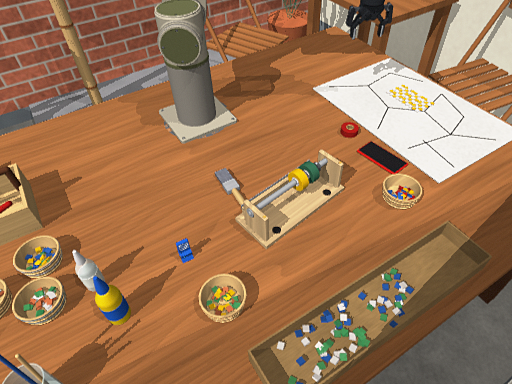

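View pics/top0.png

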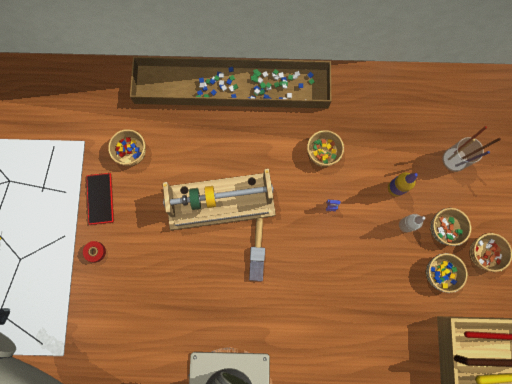

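The top view shows the rack at about (220,200), the clip at (333,205) and the brush at (258,250) below the rack. In the scene view the clip is at (184,250) and the rack at about (290,195). I'll zoom in on both.

```bash
python3 - <<'E'
import cv2,numpy as np
a=cv2.imread("pics/top0.png");s=cv2.imread("pics/scene0.png")
cv2.imwrite("pics/t_rack.png",cv2.resize(a[165:240,150:350],None,fx=4,fy=4,interpolation=cv2.INTER_CUBIC))
cv2.imwrite("pics/s_rack.png",cv2.resize(s[140:270,170:360],None,fx=4,fy=4,interpolation=cv2.INTER_CUBIC))
E
```

```text
(no output)
```

View pics/t_rack.png

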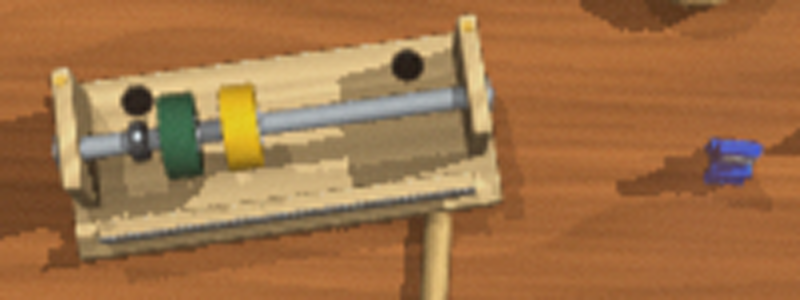

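View pics/s_rack.png

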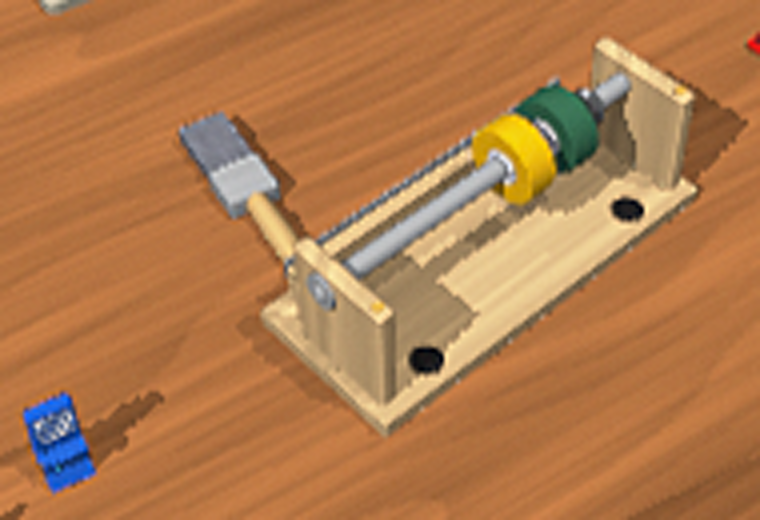

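```bash
cat > h.py <<'E'
import numpy as np,cv2,pickle
def ray(d,uv):
    R,t=np.array(d["R"]),np.array(d["t"]);c=-R.T@t
    v=R.T@np.linalg.solve(d["K"],[uv[0],uv[1],1]);return c,v/np.linalg.norm(v)
def plane(d,uv,z):
    c,v=ray(d,uv);return c+v*(z-c[2])/v[2]
def tri(d1,u1,d2,u2):
    c1,v1=ray(d1,u1);c2,v2=ray(d2,u2)
    s=np.linalg.lstsq(np.c_[v1,-v2],c2-c1,rcond=None)[0]
    p,q=c1+s[0]*v1,c2+s[1]*v2;return (p+q)/2,np.linalg.norm(p-q)
def proj(d,X):
    p=np.array(d["K"])@(np.array(d["R"])@X+d["t"]);return p[:2]/p[2]
E
python3 - <<'E'
from h import *
T=pickle.load(open("pics/top0.pkl","rb"));S=pickle.load(open("pics/scene0.pkl","rb"))
def mask(d,lo,hi,roi):
    x0,x1,y0,y1=roi;h=cv2.cvtColor(d["pixels"],cv2.COLOR_RGB2HSV);m=cv2.inRange(h,lo,hi);o=np.zeros_like(m);o[y0:y1,x0:x1]=m[y0:y1,x0:x1];return o
# bar steel in top
def bar(d,roi,n):
    m=mask(d,(95,15,70),(125,110,255),roi)
    ys,xs=np.nonzero(m);vx,vy,x0,y0=cv2.fitLine(np.c_[xs,ys].astype(np.float32),cv2.DIST_HUBER,0,.01,.01).ravel()
    print(n,len(xs),xs.min(),xs.max(),"line",vx,vy,x0,y0,"width",len(xs)/max(1,(xs.max()-xs.min()+1)));return np.array([vx,vy]),np.array([x0,y0])
v,p=bar(T,(217,262,185,205),"top")
f=lambda x:p+v*(x-p[0])/v[0]
L=[plane(T,f(x),90) for x in(170,220,265)];print(L)
dd=L[0]-L[2];print("bar dir yaw of +y:",np.degrees(np.arctan2(-dd[0],dd[1])))
v2,p2=bar(S,(255,297,178,210),"scene")
g=lambda x:p2+v2*(x-p2[0])/v2[0]
# intersect two planes
c1,a=ray(T,f(220));_,b=ray(T,f(260));n1=np.cross(a,b);n1/=np.linalg.norm(n1)
c2,a=ray(S,g(260));_,b=ray(S,g(290));n2=np.cross(a,b);n2/=np.linalg.norm(n2)
dr=np.cross(n1,n2);dr/=np.linalg.norm(dr)
X=np.linalg.lstsq(np.array([n1,n2,dr]),np.array([n1@c1,n2@c2,dr@L[1]]),rcond=None)[0]
print("triang line",X,dr, X+dr*150,X-dr*150)
for n,lo,hi,roi in(("yellow",(20,130,100),(33,255,255),(200,220,180,212)),("green",(60,80,30),(90,255,255),(185,205,180,215)),("blue",(105,120,60),(125,255,255),(320,345,195,215))):
    m=mask(T,lo,hi,roi);ys,xs=np.nonzero(m);print(n,len(xs),xs.mean(),ys.mean(),cv2.minAreaRect(np.c_[xs,ys].astype(np.float32)))
m=mask(S,(105,120,60),(125,255,255),(170,200,230,265));ys,xs=np.nonzero(m);print(len(xs),xs.mean(),ys.mean(),xs.min(),xs.max(),ys.min(),ys.max())
a=T["pixels"][...,::-1];s=S["pixels"][...,::-1]
cv2.imwrite("pics/clip0.png",np.hstack([cv2.resize(a[190:220,315:350],(385,330),interpolation=cv2.INTER_NEAREST),cv2.resize(s[235:265,168:203],(385,330),interpolation=cv2.INTER_NEAREST)]))
E
```

```text
top 13 221 253 line 0.9912457 -0.13203043 243.7 191.0 width 0.3939393939393939
[array([515.56711509, 174.74864394,  90.        ]), array([537.74716821,  37.32601999,  90.        ]), array([557.84123833, -87.17237602,  90.        ])]
bar dir yaw of +y: 9.168486717204981
scene 49 255 295 line 0.9300995 -0.36730775 271.57483 188.67413 width 1.1951219512195121
triang line [535.30969941  39.4586877   99.7894626 ] [ 0.10529321 -0.96587609  0.23663625] [ 551.10368156 -105.42272616  135.28489955] [519.51571726 184.34010157  64.29402565]
yellow 202 209.55445544554456 196.3910891089109 ((209.580810546875, 196.3559112548828), (21.740930557250977, 9.515787124633789), 82.40535736083984)
green 139 193.9928057553957 197.77697841726618 ((193.83998107910156, 197.8800048828125), (17.253406524658203, 8.485281944274902), 81.8698959350586)
blue 39 334.28205128205127 203.66666666666666 ((333.2131042480469, 204.65576171875), (11.226431846618652, 8.3292875289917), 5.19442892074585)
208 184.4471153846154 251.20673076923077 176 193 239 262
```

View pics/clip0.png

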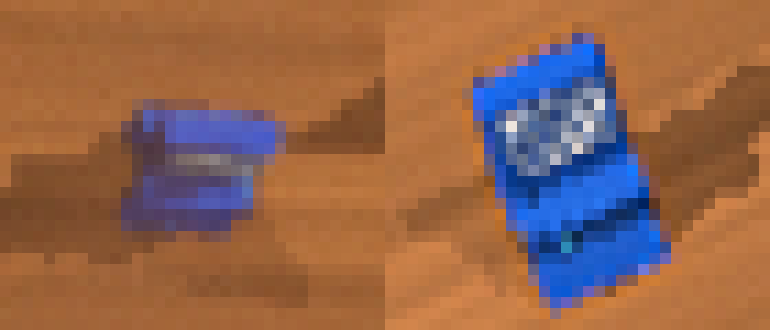

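```bash
python3 - <<'E'
from h import *
T=pickle.load(open("pics/top0.pkl","rb"));S=pickle.load(open("pics/scene0.pkl","rb"))
def barfit(d,cols,y0,s,n):
    # per column: weighted centroid of low (R-B) around the predicted row
    im=d["pixels"].astype(float);q=im[...,0]-im[...,2];P=[]
    for x in cols:
        yc=y0+s*(x-cols[0]);r=np.arange(int(yc)-5,int(yc)+7)
        w=np.clip(35-q[r,x],0,35);w[abs(r-yc)>4.5]=0
        if w.sum()>30:P.append((x,(w*r).sum()/w.sum(),w.sum()/35))
    P=np.array(P);k=np.polyfit(P[:,0],P[:,1],1);e=P[:,1]-np.polyval(k,P[:,0])
    print(n,len(P),k,"rms",e.std(),"width",P[:,2].mean());return k
kt=barfit(T,range(218,262),196.2,-.135,"top")
ks=barfit(S,range(260,293),205.2,-.62,"scene")
f=lambda x:(x,np.polyval(kt,x));g=lambda x:(x,np.polyval(ks,x))
L=[plane(T,f(x),90) for x in(170,265)];print("top z90",L);dd=L[0]-L[1];print("yaw +y",np.degrees(np.arctan2(-dd[0],dd[1])))
M=[plane(S,g(x),90) for x in(260,320)];print("scene z90",M);dd=M[1]-M[0];print("yaw",np.degrees(np.arctan2(-dd[0],dd[1])))
y=lambda A,B,yy:A+(B-A)*(yy-A[1])/(B[1]-A[1])
for yy in(-80,0,100):print(yy,y(*L,yy),y(*M,yy))
for u1,u2 in (((333.9,201.6),(181.6,241.5)),):
    print("tab top",tri(T,u1,S,u2),plane(T,u1,70),plane(S,u2,70))
a=plane(S,((472-385)/11-.5+168,235+80/11-.5),70);b=plane(S,((595-385)/11-.5+168,235+38/11-.5),70);dd=b-a;print("scene edge",a,b,np.linalg.norm(dd),np.degrees(np.arctan2(-dd[0],dd[1])))
z=lambda x,y:(315+x/11-.5,190+y/11-.5)
a=plane(T,z(285,125),70);b=plane(T,z(145,105),70);dd=b-a;print("top edge",a,b,np.linalg.norm(dd),np.degrees(np.arctan2(-dd[0],dd[1])))
# bottom edge scene: front lip
zs=lambda x,y:(168+(x-385)/11-.5,235+y/11-.5)
a=plane(S,zs(550,312),0);b=plane(S,zs(668,260),0);dd=b-a;print("scene low",a,b,np.linalg.norm(dd),np.degrees(np.arctan2(-dd[0],dd[1])))
E
```

```text
top 44 [-1.35191769e-01  2.24656208e+02] rms 0.09989480141930221 width 5.150649350649349
scene 33 [ -0.67835187 381.51450272] rms 0.16907584383860258 width 6.518614718614719
top z90 [array([513.16006697, 174.60991632,  90.        ]), array([555.941408  , -87.20289979,  90.        ])]
yaw +y 9.280358832656226
scene z90 [array([553.92633136, -71.96379023,  90.        ]), array([519.97771741, 149.72643263,  90.        ])]
yaw 8.706374631893848
-80 [554.76442317 -80.          90.        ] [555.15695931 -80.          90.        ]
0 [541.69207884   0.          90.        ] [542.90612983   0.          90.        ]
100 [525.35164843 100.          90.        ] [527.59259299 100.          90.        ]
tab top (array([ 529.00811583, -283.74489422,   65.53865843]), np.float64(1.4351727315188432)) [ 528.36356012 -282.20796736   70.        ] [ 532.01903318 -285.01061987   70.        ]
scene edge [ 524.41160738 -298.05215153   70.        ] [ 529.07273134 -270.35609106   70.        ] 28.085545080031636 -9.553104384228641
top edge [ 530.92177428 -300.55229227   70.        ] [ 535.25258522 -264.80291548   70.        ] 36.0107465081677 -6.9073622871455145
scene low [ 542.07826522 -300.6038148     0.        ] [ 544.33216631 -271.62572       0.        ] 29.065616254375534 -4.447481678746412
```

Both views agree on the bar: x ≈ 542.3 − 0.158·y at z = 90, with yaw about 9°. The clip tab is at about (530,-283) with yaw about −7°, and the triangulated top height and edge lengths are plausible. I'm moving above the clip.

```bash
python3 -m jog '[[-0.599,-0.654,0,1.292,1],[-0.599,-0.654,0,1.292,1],[-0.599,-0.654,0,1.292,1],[-0.599,-0.654,0,1.292,1],[-0.599,-0.654,0,1.292,1],[-0.599,-0.654,0,1.292,1],[-0.599,-0.654,0,1.292,1],[-0.599,-0.654,0,1.292,1],[-0.599,-0.654,0,1.292,1],[-0.599,-0.654,0,1.292,1],[-0.599,-0.654,0,1.292,1],[-0.599,-0.654,0,1.292,1],[-0.599,-0.654,0,1.292,1],[-0.599,-0.654,0,1.292,1],[-0.599,-0.654,0,1.292,1],[-0.599,-0.654,0,1.292,1],[-0.599,-0.654,0,1.292,1],[-0.599,-0.654,0,1.292,1],[-0.599,-0.654,0,1.292,1],[-0.599,-0.654,0,1.292,1]]' 30
python3 -c "
from h import *
T=pickle.load(open('pics/top0.pkl','rb'))
e=np.array([-.158,.9874]);o=plane(T,(0,0),0)
P=lambda x,y:(150+x/4-.375,165+y/4-.375)
for n,u,z in (('cheek- inner top',P(470,70),108),('cheek- outer',P(487,70),108),('cheek+ inner',P(78,120),108),('yel right top',P(256,92),118),('yel left top',P(222,92),118),('green R',P(194,97),118),('green L',P(160,97),118),('collar R',P(152,140),104),('collar L',P(128,140),104)):
    X=plane(T,u,z);print(n,X.round(1),'along',((X[:2]-[542.3,0])@e).round(1))
"
```

```text
time: 2.1
tool_pos: [530.0, -283.8, 230.1]
tcp_rot: [-179.9, 0.0, 83.0]
ft_force: [-0.8, 0.6, -0.4]
finger_gap: 85.6
cheek- inner top [571.  -92.1 108. ] along -95.4
cheek- outer [ 571.3 -103.7  108. ] along -107.0
cheek+ inner [529.3 175.1 108. ] along 174.9
yel right top [549.7  53.6 118. ] along 51.7
yel left top [549.2  76.7 118. ] along 74.6
green R [545.2  95.5 118. ] along 93.9
green L [544.6 118.6 118. ] along 116.8
collar R [517.5 124.4 104. ] along 126.8
collar L [517.1 140.8 104. ] along 143.0
```

The bar fit gives a cheek span of 270 mm (268 expected), so rack y = s − 40. That puts yellow at about y = 23, green at about 65 and the collar face near 87. Descending to grasp.

```bash
python3 -m jog '[[0,0,0.05,0,1],[0,0,0.1,0,1],[0,0,0.13,0,1],[0,0,0.155,0,1],[0,0,0.175,0,1],[0,0,0.192,0,1],[0,0,0.192,0,1],[0,0,0.192,0,1]]' 30
python3 - <<'E'
from bench import r
import cv2,numpy as np,pickle
o=[]
for n,c in(("scene",(140,290,120,240)),("top",(165,265,270,400))):
    d=r.snapshot(n);pickle.dump(d,open(f"pics/{n}1.pkl","wb"));p=d["pixels"][c[0]:c[1],c[2]:c[3],::-1]
    o.append(cv2.resize(p,(390,480),interpolation=cv2.INTER_CUBIC))
cv2.imwrite("pics/grasp1.png",np.hstack(o))
E
```

```text
time: 2.9
tool_pos: [529.7, -283.4, 38.7]
tcp_rot: [-179.9, 0.0, 83.0]
ft_force: [-0.0, 0.9, 0.5]
finger_gap: 85.3
```

View pics/grasp1.png

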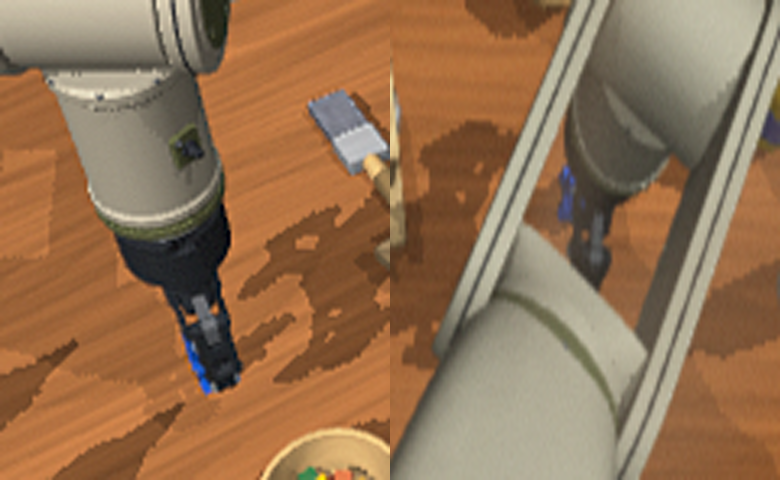

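The scene view shows the clip at about (200,370) in the zoom, between the fingers. The top view shows its left end at (567,190), unmoved and partly hidden by the gripper body. Closing the gripper.

```bash
python3 -m jog '[[0,0,0,0,0.4],[0,0,0,0,0],[0,0,0,0,0],[0,0,0,0,0],[0,0,0,0,0],[0,0,0,0,0],[0,0,0,0,0],[0,0,0,0,0]]' 40
python3 -m jog '[[0,0,-0.03,0,0],[0,0,-0.08,0,0],[0,0,-0.13,0,0],[0,0,-0.16,0,0],[0,0,-0.16,0,0],[0,0,-0.16,0,0]]'
python3 - <<'E'
from bench import r
import cv2,numpy as np,pickle
d=r.snapshot("scene");pickle.dump(d,open("pics/scene2.pkl","wb"))
cv2.imwrite("pics/lift2.png",cv2.resize(d["pixels"][120:270,100:300,::-1],None,fx=4,fy=4,interpolation=cv2.INTER_CUBIC))
E
```

```text
time: 3.8
tool_pos: [530.6, -284.2, 39.9]
tcp_rot: [-180.0, 0.1, 83.0]
ft_force: [-0.1, 0.1, 0.3]
finger_gap: 9.8
time: 4.4
tool_pos: [531.1, -284.3, 200.7]
tcp_rot: [179.9, 0.1, 83.0]
ft_force: [-1.0, -0.1, -0.3]
finger_gap: 9.2
```

View pics/lift2.png

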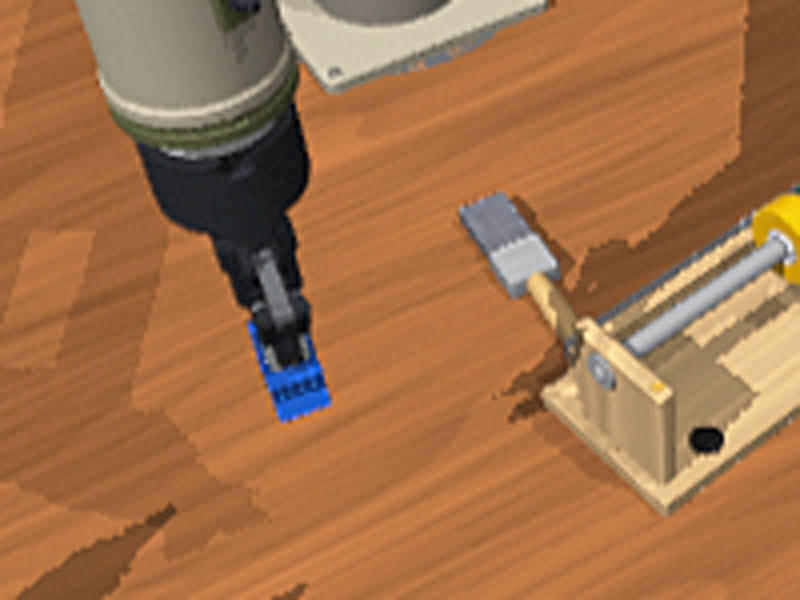

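Gripped: gap 9.8 mm, and the image shows the clip hanging straight between the fingers at (290,370). The bore sits 20.5 mm below the TCP, so home is at a TCP height of about 110.5. Moving above the bar.

```bash
python3 -m jog '[[0.05,-0.003,0,-0.07,0],[0.1,-0.007,0,-0.14,0],[0.15,-0.01,0,-0.21,0],[0.2,-0.014,0,-0.279,0],[0.235,-0.016,0,-0.279,0],[0.255,-0.018,0,-0.279,0],[0.264,-0.018,0,-0.279,0],[0.264,-0.018,0.02,-0.279,0],[0.264,-0.018,0.045,-0.279,0],[0.264,-0.018,0.055,-0.279,0],[0.264,-0.018,0.055,-0.279,0],[0.264,-0.018,0.055,-0.279,0]]'
python3 - <<'E'
from bench import r
import cv2,numpy as np,pickle
s=r.sense();print(s["tool_pos"],s["tcp_rot"],s["ft_force"])
o=[]
for n,c in(("scene",(110,240,220,350)),("top",(140,270,150,280))):
    d=r.snapshot(n);pickle.dump(d,open(f"pics/{n}3.pkl","wb"));p=d["pixels"][c[0]:c[1],c[2]:c[3],::-1]
    o.append(cv2.resize(p,(400,400),interpolation=cv2.INTER_CUBIC))
cv2.imwrite("pics/over3.png",np.hstack(o))
E
```

```text
time: 5.65
tool_pos: [544.4, -20.1, 143.7]
tcp_rot: [-179.9, 0.0, 98.9]
ft_force: [0.8, -0.2, -0.4]
finger_gap: 9.2
[544.44403258 -20.09116608 143.73590153] [-1.79878240e+02  2.65148323e-02  9.89373961e+01] [ 0.79013847 -0.23670609 -0.37563479]
```

View pics/over3.png

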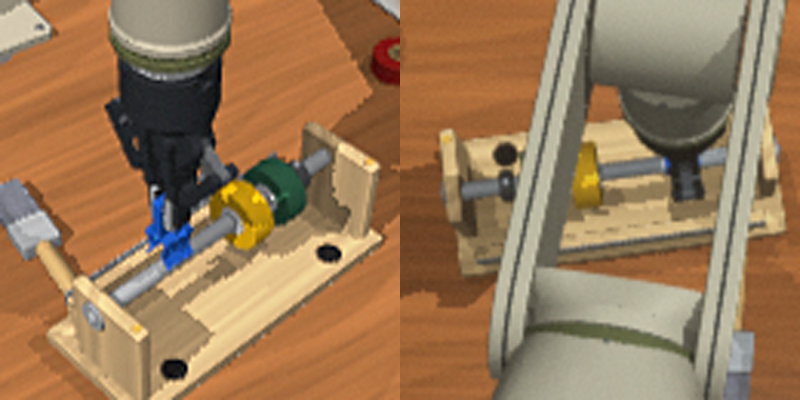

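The scene view shows the clip over the bare bar at (175,235), about 6 mm above it, with the yellow roll well clear at (240,215). I'll approach until just before the resistance starts.

```bash
python3 -m jog '[[0,0.001,0.005,0,0],[0,0.001,0.01,0,0],[0,0.001,0.014,0,0],[0,0.001,0.016,0,0],[0,0.001,0.016,0,0],[0,0.001,0.016,0,0]]'
python3 - <<'E'
from bench import r
import cv2,numpy as np,pickle
s=r.sense();print(s["tool_pos"],s["tcp_rot"],s["ft_force"],s["wrist_torque"])
d=r.snapshot("scene");pickle.dump(d,open("pics/scene4.pkl","wb"))
cv2.imwrite("pics/near4.png",cv2.resize(d["pixels"][160:220,250:320,::-1],None,fx=8,fy=8,interpolation=cv2.INTER_CUBIC))
E
```

```text
time: 6.35
tool_pos: [546.3, -19.9, 128.9]
tcp_rot: [180.0, 0.1, 99.0]
ft_force: [0.8, 0.8, -0.6]
finger_gap: 9.2
[546.25492836 -19.85877608 128.90040131] [1.79997439e+02 6.21075600e-02 9.89546442e+01] [ 0.82970937  0.84944379 -0.56622571] [-0.00849637 -0.03211382  0.0106904 ]
```

View pics/near4.png

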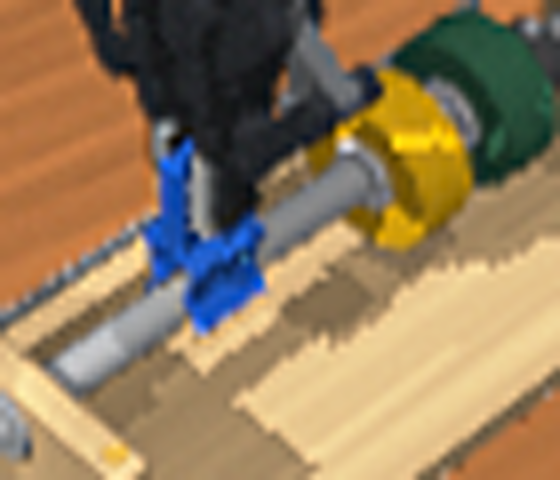

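The jaw lips straddle the bar at (200,270) and there is no force yet. Now I'll press down in stages.

```bash
python3 -m jog '[[0,0,0.002,0,0],[0,0,0.004,0,0],[0,0,0.006,0,0],[0,0,0.007,0,0],[0,0,0.008,0,0],[0,0,0.008,0,0]]' 60
```

```text
time: 7.0
tool_pos: [546.4, -20.0, 121.5]
tcp_rot: [180.0, 0.1, 99.0]
ft_force: [-3.6, -1.1, 5.4]
finger_gap: 9.1
```

```bash
python3 -m jog '[[0,0,0.001,0,0],[0,0,0.002,0,0],[0,0,0.003,0,0],[0,0,0.004,0,0],[0,0,0.004,0,0]]'
```

```text
time: 7.5
tool_pos: [545.9, -20.0, 116.7]
tcp_rot: [-180.0, 0.1, 99.0]
ft_force: [-2.6, -0.9, 0.5]
finger_gap: 9.2
```

```bash
python3 -m jog '[[0,-0.0005,0.001,0,0],[0,-0.001,0.002,0,0],[0,-0.001,0.003,0,0],[0,-0.001,0.004,0,0],[0,-0.001,0.004,0,0]]'
```

```text
time: 8.0
tool_pos: [544.6, -20.1, 112.2]
tcp_rot: [-179.9, 0.1, 99.0]
ft_force: [-0.8, -0.3, -4.6]
finger_gap: 8.8
```

```bash
python3 -m jog '[[0,0,0.001,0,0],[0,0,0.002,0,0],[0,0,0.002,0,0]]'
```

```text
time: 8.3
tool_pos: [544.9, -20.1, 110.8]
tcp_rot: [-180.0, 0.1, 99.0]
ft_force: [-2.7, 0.6, 2.7]
finger_gap: 8.9
```

```bash
python3 -m jog '[[0,0,0.0005,0,0],[0,0,0.001,0,0],[0,0,0.001,0,0]]'
```

```text
time: 8.6
tool_pos: [545.2, -20.1, 110.8]
tcp_rot: [-180.0, 0.1, 99.0]
ft_force: [-4.5, -0.1, 7.7]
finger_gap: 8.8
```

```bash
python3 - <<'E'
from bench import r
import cv2,numpy as np,pickle
s=r.sense();print(s["tool_pos"],s["tcp_rot"],s["ft_force"],s["wrist_torque"])
d=r.snapshot("scene");pickle.dump(d,open("pics/scene5.pkl","wb"))
cv2.imwrite("pics/home5.png",cv2.resize(d["pixels"][160:220,250:320,::-1],None,fx=8,fy=8,interpolation=cv2.INTER_CUBIC))
E
```

```text
[545.23634579 -20.14694363 110.75868014] [-1.79997543e+02  7.69794326e-02  9.89585590e+01] [-4.47570441 -0.0762001   7.69569329] [0.05724103 0.9173736  0.00987588]
```

View pics/home5.png

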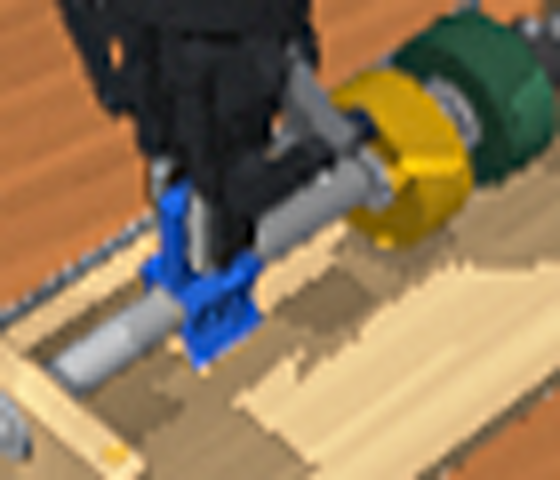

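The clip is home: z has gone stiff at 7.7 N at the predicted height, and the jaws enclose the bar at (215,300). I'll take off the sideways and downward load, then start sliding gently.

```bash
python3 -m jog '[[0,-0.0007,-0.0008,0,0],[0,-0.0014,-0.0012,0,0],[0,-0.0014,-0.0012,0,0]]'; python3 -m jog '[[0.001,0,0,0,0],[0.003,0,0,0,0],[0.005,0,0,0,0],[0.007,0,0,0,0],[0.009,0,0,0,0],[0.010,0,0,0,0]]'
```

```text
time: 8.95
tool_pos: [543.9, -20.4, 111.7]
tcp_rot: [180.0, 0.1, 99.0]
ft_force: [-0.5, 0.4, -3.3]
finger_gap: 8.8
time: 9.55
tool_pos: [542.4, -10.2, 111.7]
tcp_rot: [180.0, 0.1, 99.0]
ft_force: [1.1, -0.9, -3.0]
finger_gap: 8.9
```

```bash
python3 -m jog '[[0.001,0,0.0004,0,0],[0.003,0,0.0004,0,0],[0.005,0,0.0004,0,0],[0.007,0,0.0004,0,0],[0.009,0,0.0004,0,0],[0.011,0,0.0004,0,0],[0.013,0,0.0004,0,0],[0.015,0,0.0004,0,0],[0.017,0,0.0004,0,0],[0.019,0,0.0004,0,0],[0.021,0,0.0004,0,0],[0.023,0,0.0004,0,0],[0.025,0,0.0004,0,0],[0.027,0,0.0004,0,0],[0.029,0,0.0004,0,0],[0.031,0,0.0004,0,0],[0.033,0,0.0004,0,0],[0.034,0,0.0004,0,0],[0.035,0,0.0004,0,0],[0.035,0,0.0004,0,0]]'; python3 - <<'E'
from bench import r
import cv2,numpy as np,pickle
o=[]
for n,c in(("scene",(150,220,250,350)),("top",(165,235,160,260))):
    d=r.snapshot(n);pickle.dump(d,open(f"pics/{n}6.pkl","wb"));o.append(cv2.resize(d["pixels"][c[0]:c[1],c[2]:c[3],::-1],(400,280),interpolation=cv2.INTER_CUBIC))
cv2.imwrite("pics/slide6.png",np.hstack(o))
E
```

```text
time: 11.55
tool_pos: [536.9, 24.5, 111.2]
tcp_rot: [180.0, 0.1, 99.0]
ft_force: [0.7, -0.5, -2.6]
finger_gap: 9.3
```

View pics/slide6.png

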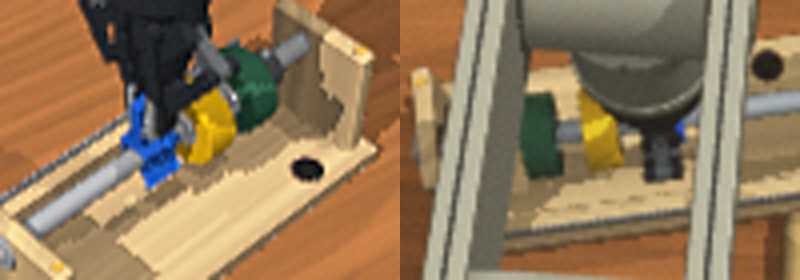

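The rolls are still apart: yellow at (600,130) and green at (540,135) in the top view, with the clip just short of yellow. Drag is under 1 N. Continuing.

```bash
python3 -m jog '[[0.0015,0,0,0,0],[0.003,0,0,0,0],[0.0045,0,0,0,0],[0.006,0,0,0,0],[0.0075,0,0,0,0],[0.009,0,0,0,0],[0.0105,0,0,0,0],[0.012,0,0,0,0],[0.0135,0,0,0,0],[0.015,0,0,0,0],[0.0165,0,0,0,0],[0.018,0,0,0,0],[0.0195,0,0,0,0],[0.021,0,0,0,0],[0.0225,0,0,0,0],[0.024,0,0,0,0],[0.025,0,0,0,0],[0.025,0,0,0,0]]'
```

```text
time: 13.45
tool_pos: [532.9, 49.4, 111.2]
tcp_rot: [180.0, 0.0, 99.0]
ft_force: [0.3, 0.2, -2.7]
finger_gap: 8.8
```

```bash
python3 -m jog '[[0.0007,0,0,0,0],[0.0014,0,0,0,0],[0.0021,0,0,0,0],[0.0028,0,0,0,0],[0.0035,0,0,0,0],[0.004,0,0,0,0]]'
```

```text
time: 14.05
tool_pos: [532.3, 53.4, 111.2]
tcp_rot: [180.0, 0.0, 99.0]
ft_force: [0.7, -0.7, -2.4]
finger_gap: 8.8
```

```bash
python3 - <<'E'
from bench import r
import cv2,numpy as np,pickle
o=[]
for n,c in(("scene",(150,220,250,350)),("top",(165,235,160,260))):
    d=r.snapshot(n);pickle.dump(d,open(f"pics/{n}7.pkl","wb"));o.append(cv2.resize(d["pixels"][c[0]:c[1],c[2]:c[3],::-1],(400,280),interpolation=cv2.INTER_CUBIC))
cv2.imwrite("pics/slide7.png",np.hstack(o))
E
```

```text
(no output)
```

View pics/slide7.png

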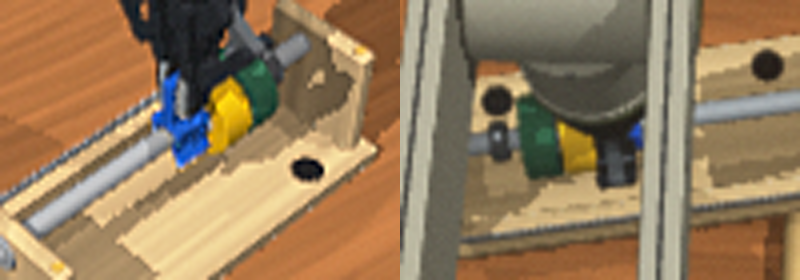

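The rolls are now together: yellow touches green at (560,135), with a few millimetres left to the collar at (500,140). I'll creep in and watch the force.

```bash
python3 -m jog '[[0.0006,0,0,0,0],[0.0012,0,0,0,0],[0.0018,0,0,0,0],[0.0024,0,0,0,0],[0.003,0,0,0,0],[0.003,0,0,0,0]]'
```

```text
time: 14.75
tool_pos: [531.8, 56.6, 111.2]
tcp_rot: [180.0, 0.0, 99.0]
ft_force: [-0.4, -2.0, -1.9]
finger_gap: 9.4
```

```bash
python3 -m jog '[[0.0005,0,0,0,0],[0.001,0,0,0,0],[0.0015,0,0,0,0],[0.0015,0,0,0,0]]'
```

```text
time: 15.15
tool_pos: [531.5, 58.1, 111.2]
tcp_rot: [180.0, 0.0, 99.0]
ft_force: [0.2, -1.5, -2.4]
finger_gap: 8.9
```

```bash
python3 -m jog '[[0.0005,0,0,0,0],[0.001,0,0,0,0],[0.0015,0,0,0,0],[0.0015,0,0,0,0]]'
```

```text
time: 15.55
tool_pos: [531.3, 59.7, 111.2]
tcp_rot: [180.0, 0.0, 99.0]
ft_force: [-0.2, -0.6, -2.4]
finger_gap: 9.0
```

```bash
python3 -m jog '[[0.0005,0,0,0,0],[0.001,0,0,0,0],[0.0015,0,0,0,0],[0.0015,0,0,0,0]]'
```

```text
time: 15.95
tool_pos: [531.0, 61.3, 111.2]
tcp_rot: [180.0, 0.0, 99.0]
ft_force: [0.5, -0.9, -2.4]
finger_gap: 9.1
```

```bash
python3 -m jog '[[0.0005,0,0,0,0],[0.001,0,0,0,0],[0.001,0,0,0,0]]'
```

```text
time: 16.25
tool_pos: [530.9, 62.4, 111.2]
tcp_rot: [180.0, 0.0, 99.0]
ft_force: [-1.1, -1.1, -1.3]
finger_gap: 9.4
```

```bash
python3 -m jog '[[0.0005,0,0,0,0],[0.001,0,0,0,0],[0.001,0,0,0,0]]'
```

```text
time: 16.55
tool_pos: [530.7, 63.4, 111.2]
tcp_rot: [180.0, 0.0, 99.0]
ft_force: [-0.5, -1.5, -3.7]
finger_gap: 9.0
```

```bash
python3 -m jog '[[0.0005,0,0,0,0],[0.001,0,0,0,0],[0.001,0,0,0,0]]'
```

```text
time: 16.85
tool_pos: [530.8, 63.6, 111.3]
tcp_rot: [180.0, 0.1, 99.0]
ft_force: [1.1, -5.4, -2.6]
finger_gap: 9.2
```

```bash
python3 -m jog '[[0.0005,0,0,0,0],[0.001,0,0,0,0],[0.001,0,0,0,0]]'; python3 - <<'E'
from bench import r
import cv2,numpy as np,pickle
o=[]
for n,c in(("scene",(150,220,250,350)),("top",(165,235,160,260))):
    d=r.snapshot(n);pickle.dump(d,open(f"pics/{n}8.pkl","wb"));o.append(cv2.resize(d["pixels"][c[0]:c[1],c[2]:c[3],::-1],(400,280),interpolation=cv2.INTER_CUBIC))
cv2.imwrite("pics/slide8.png",np.hstack(o))
E
```

```text
time: 17.15
tool_pos: [530.8, 63.7, 111.3]
tcp_rot: [180.0, 0.2, 99.0]
ft_force: [0.7, -7.5, -2.5]
finger_gap: 9.1
```

View pics/slide8.png

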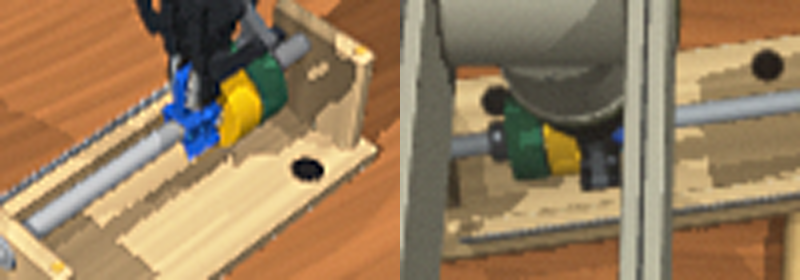

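Contact: the force rises while the arm stops, and green sits against the collar at (500,140). Raising to about 10 N and holding.

```bash
python3 -m jog '[[0.001,0,0,0,0],[0.0013,0,0,0,0],[0.0015,0,0,0,0],[0.0015,0,0,0,0],[0.0015,0,0,0,0]]'
```

```text
time: 17.75
tool_pos: [530.7, 63.7, 111.3]
tcp_rot: [180.0, 0.3, 98.9]
ft_force: [0.4, -8.7, -3.0]
finger_gap: 8.8
```

```bash
python3 -m jog '[[0.0016,0,0,0,0],[0.002,0,0,0,0],[0.002,0,0,0,0],[0.002,0,0,0,0],[0.002,0,0,0,0],[0.002,0,0,0,0],[0.002,0,0,0,0],[0.002,0,0,0,0]]'
```

```text
time: 18.55
tool_pos: [530.7, 63.8, 111.4]
tcp_rot: [180.0, 0.5, 98.9]
ft_force: [1.1, -10.3, -3.0]
finger_gap: 8.9
```

```bash
python3 -c "
from bench import r
for k,v in r.sense().items():
  if k in('ft_force','wrist_torque','tcp_rot','tool_pos','time'):print(k,v)"
```

```text
time 18.55
tool_pos [530.74643396  63.83537274 111.44540928]
tcp_rot [179.97023375   0.50190344  98.90913945]
ft_force [  1.09095957 -10.34784861  -2.97141585]
wrist_torque [-2.08146421 -0.22487508  0.06008662]
```

```bash
python3 -m jog '[[0.002,0,0.0006,0,0],[0.0022,0,0.0012,0,0],[0.0022,0,0.0012,0,0],[0.0022,0,0.0012,0,0],[0.0022,0,0.0012,0,0],[0.0022,0,0.0012,0,0]]'
```

```text
time: 19.15
tool_pos: [531.1, 64.0, 110.9]
tcp_rot: [179.9, 0.7, 98.9]
ft_force: [-0.0, -12.4, 0.0]
finger_gap: 8.8
```

The push reads 12.4 N steady, with zero vertical load and the clip seated. I'll ease off slightly, open, check, and lift.

```bash
python3 -m jog '[[0.0015,0,0,0,0],[0.001,0,0,0,0],[0.0006,0,0,0,0],[0.0006,0,0,0,0]]'; python3 -m jog '[[0.0003,0,0,0,0.15],[0.0003,0,0,0,0.3],[0.0003,0,0,0,0.6],[0.0003,0,0,0,0.6],[0.0003,0,0,0,0.6],[0.0003,0,0,0,0.6]]'
```

```text
time: 19.55
tool_pos: [531.0, 63.8, 111.1]
tcp_rot: [179.9, 0.8, 98.9]
ft_force: [-0.3, -6.2, -1.8]
finger_gap: 9.1
time: 20.15
tool_pos: [531.0, 64.2, 111.1]
tcp_rot: [179.9, 0.8, 98.9]
ft_force: [0.4, 1.1, -1.1]
finger_gap: 51.1
```

```bash
python3 -m jog '[[0,0,-0.01,0,0.6],[0,0,-0.03,0,0.6],[0,0,-0.06,0,0.6],[0,0,-0.1,0,0.6],[0,0,-0.15,0,0.6],[-0.04,0,-0.17,0,0.6],[-0.08,0,-0.17,0,0.6],[-0.12,0,-0.17,0,0.6],[-0.17,0,-0.17,0,0.6],[-0.22,0,-0.17,0,0.6],[-0.27,0,-0.17,0,0.6],[-0.27,0,-0.17,0,0.6],[-0.27,0,-0.17,0,0.6]]'; python3 - <<'E'
from bench import r
import cv2,numpy as np,pickle
o=[]
for n,c in(("scene",(145,225,250,350)),("top",(160,240,160,260))):
    d=r.snapshot(n);pickle.dump(d,open(f"pics/{n}9.pkl","wb"));o.append(cv2.resize(d["pixels"][c[0]:c[1],c[2]:c[3],::-1],(400,320),interpolation=cv2.INTER_CUBIC))
cv2.imwrite("pics/end9.png",np.hstack(o))
E
```

```text
time: 21.45
tool_pos: [571.8, -201.6, 284.9]
tcp_rot: [179.9, 0.7, 98.7]
ft_force: [-0.0, 1.4, -0.3]
finger_gap: 51.3
```

View pics/end9.png

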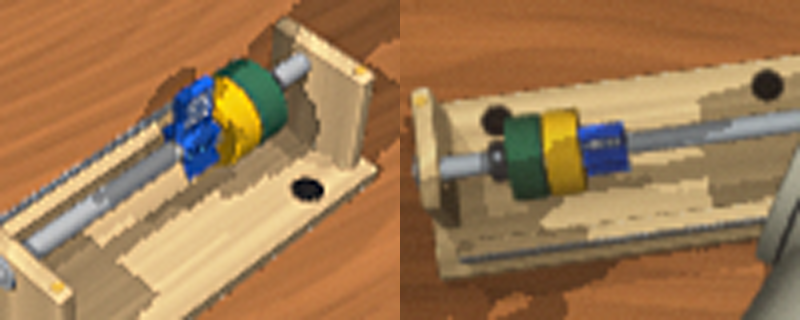

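The collar, green, yellow and clip are contiguous in the top view at (497,160), (525,155), (562,150) and (603,148). The clip is upright on the bar and the hand is clear, so I'm handing in.

```bash
python3 -c "
from bench import r
print(r.hand_in())"
```

```text
the job is handed in; nothing more can be done
None
```

The clip is snapped home on the bar, and both rolls are pushed up against the collar with no visible gaps. I then let go of it and handed the job in at about 21.5 s; no verdict is reported.

- **Snapping on:** Pressing down gave up to about 5 N of resistance, then a downward pull as it snapped. It then went solid at about 8 N at the predicted height, within 0.3 mm. I took no separate measurement of the seat height after letting go.
- **Sliding and pushing:** Drag along the bar was about 1 N. The push at the collar was 10.3 N, then 12.4 N, held steady for over a second in all. I eased to about 6 N before opening the fingers. These are wrist readings, so the force on the yellow roll is a little lower because of the clip's drag. Both the highest push and the pressing force stayed below the 18 N and 40 N limits in the readings I took.
- **Last look:** In the final pictures collar, green roll, yellow roll and clip lie against each other. The clip stands upright on the bar, and the gripper is open and clear. I did not compare bystander positions before and after, but the arm never worked close to any of them.
- **Disagreements:** The two cameras differed by 1 to 4 mm on the bar and the clip. The bar felt about 1.5 mm nearer the robot than the images gave, so I corrected for it by force. The image put the collar face near y = 87 mm; by feel it was a few millimetres further along.

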